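# Draw the tabbed board from the leaning stack into the display bay

## Robot

A 7-joint arm with a two-finger parallel gripper is mounted at the origin on the work surface. World frame = base frame: x ahead of the robot, y to its left, z up, the work surface at z = 0. Lengths are in mm, angles in rad, forces in N, time in s.
With the tool pointing down it reaches from about 400 to 925 mm from the base axis. Payload 4.1 kg.
Tool frame: the origin (TCP) lies at the very end of the fingers, on their centre line; the grasp point (between the pads) lies 19 mm behind it (ctrl.grip_depth is the distance from the TCP to the grasp point, in mm); z points along the fingers, y is the direction in which the jaws open and shut (so a half turn about z gives the same grasp; the last joint's range is limited). The gripper opens to 85 mm and grips with 20 to 120 N. Pads are 22 mm wide; open, the fingers measure 114 mm over their backs; the gripper's body (76 mm by 85 mm) begins 54 mm behind the grasp point. The pads swing forward as they close: fully open they stand 13 mm farther back than shut.
Start: joints at [1.017, 0.398, 0.045, 1.537, -0.019, 1.207, -0.051], TCP at [285.574, -583.945, 231.347] pointing down, gripper open.
Joint ranges: [-2.82, 2.82], [-0.49, 2.23], [-1.37, 1.46], [0, 2.46], [-1.36, 4.5], [0.23, 2], [-2.94, 2.94]. Speed limits (rad/s): [2.57, 2.57, 3.14, 3.14, 3.14, 3.14, 3.14].

## Interface

Orientations are given as a unit quaternion [w, x, y, z].
In Python, from cell import sensors, eyes, ctrl gives the robot as it stands.
- The arm moves only by the tool jog_arm, never from a script. Its argument "targets" is a list of rows, each a list of 3 entries, a list of its own where there are three numbers: the shift along the world's x, y, z in units of 120 mm (1.0 is 120 mm), then the turn about the world's z in units of 180 degrees (1.0 is 180 degrees), then the gripper command: -1 is shut, 1 is fully open, values between are in proportion. In form: [[[tx, ty, tz], turn, hand], ...]. A call has 1 to 5 rows; each row is the pose to reach, as a shift and turn from the pose commanded when the call began, turning the shorter way round; what a row does not reach only later rows make up. A row lasts 1/10 s, in which the tool goes at most 50 mm and 8.59 degrees, less where a joint would pass 70% of its speed; a pose out of reach is approached as far as the arm can. A call with a number of a shift or a turn outside -1 to 1 is refused whole. A call with a gripper value outside its range is refused whole. The fingers move at their own pace and stop on an object; "grip_force" is the grip in N (left out, the last holds). Time passes only in rows, so rows that repeat a pose let the fingers close. It gives the time, the measured TCP pose, the force and the opening at its end, in the units of the state.
- sensors.get_obs(): the state, without advancing time (a new reading comes with each control period).
- eyes.read_camera(name): name is "scene" or "side" or "wrist"; returns a dict with "img" (400x640x3 uint8, red, green, blue), "camera_matrix" (3x3 intrinsics, pixels), "k1" (the pictures are not rectified: a ray, as slopes to the right and down, at radius r is drawn at 1 + k1 r^2 times it, then the intrinsics apply), "extrinsics" (4x4, takes a point from camera to world coordinates). Camera axes: x right, y down, z forward; pixel columns grow to the right and rows downward; lengths in mm; the calibration is good to about 2 mm. A picture is of the moment at which its call begins. There is no depth.
- ctrl.hand_in(): hands the job in, once; it reports no verdict.
Trained networks look in a picture, given as the dict that the camera call returned (one of the last four; its "shot" number tells which), for a name from the list of things; names that differ only in an ending like _2 or _b are one class to them, and where a whole thing is asked for, a point or a joint stands for the part that bears it (a point fixed in the world has none). Each returns a list of dicts, best first, with "p" (0 to 1); they miss things now and then, are a little off and sometimes report something else, mostly with a low value. They report only what shows in the picture. A call takes as long as a camera call. They do not tell look-alikes from the thing itself.
- eyes.spot_in(name, picture): "centre" ([x, y, z] in mm, in the coordinates of the camera as it stood for that picture, good to about 4 mm: the middle of the surface that is visible of it).
- eyes.tip_of(name, picture): "centre" ([x, y, z] in mm, in the coordinates of the camera as it stood for that picture, good to about 4 mm: a listed point, or the origin of a listed thing).
The state is a dict: "t": time; "joint_pos": joint angles; "dq": joint speeds; "joint_efforts": joint torques, N m; "tcp_pos": TCP position; "orientation": TCP orientation; "force": force on the tool from outside, world axes, zero at the start; "torque": the same for the moment, N m; "width": opening from 0.0 (shut) to 1.0 (fully open).
Only numpy, scipy, OpenCV 4.12 (cv2) and the standard library are available. Lean on these libraries where they do the work, as an engineer would, in place of code of your own. Each camera call takes 0.05 s, during which the arm holds its last target. There are 200 camera calls.

## Task

Four wooden boards lean in a stack on the display rack: slide the one with the grip tab out of the stack, along the ledge without lifting it off, until its end is right up against the end stop, so that it leans on its long edge in the empty bay. Then swing the steel retaining bar fully shut across the front of the bay. Leave the other three boards leaning where they are, and do not disturb the glassware and the small gift box.

Things in the scene. Friction and masses are not known exactly. Their poses are not given: they have to be found in the camera images.
- rack: Fixed wooden display rack, 520 mm long. Origin: centre of its underside on the table; y along its length (empty bay in the +y half, stack in the -y half), x from front to back, z up. Ledge top at z = 12 mm; backboard: front face x = +30, top z = 104 mm; front lip: inner face x = -33, top z = 24 mm. Four boards lean back on it 0.15 rad at y about -125 mm, tops at z = 111 mm.
- stop (a point): Middle of the inner face of the end-stop block at the rack's +y end, at rack x = 0, y = +240 mm, at the block's top edge z = 104 mm. The block runs from rack x = -41 to +33 mm, down to the ledge.
- hinge (a point): Vertical hinge axis of the retaining bar, at rack x = -47, y = +250 mm, 64 mm above the table (top of the hinge).
- tab_board: The wanted board: wood, 220 mm long (y), 100 mm high (z), 10 mm thick (x), 0.2 kg, like the others but with a grip tab upright in the middle of its top edge. One of the three rear boards, never the front one. Origin: centre of its lower edge face; z up the board. At the stop its origin is at rack y = +130 mm. Once out of the stack it tips back onto the backboard, its tab moving up to 30 mm back.
- tab (a point): Centre of the grip tab of tab_board, 122 mm above the board's lower edge; the part of the tab that rises above the other boards is 45 mm high, 40 mm along y, 10 mm thick.
- board_a: Plain rectangular wooden board, 220 mm long (y), 100 mm high (z), 10 mm thick (x), about 0.2 kg, no tab; starts standing on its long edge in the leaning stack. Origin: centre of its lower edge face; z up the board, y along its length.
- board_b: Plain rectangular wooden board, 220 mm long (y), 100 mm high (z), 10 mm thick (x), about 0.2 kg, no tab; starts standing on its long edge in the leaning stack. Origin: centre of its lower edge face; z up the board, y along its length.
- board_c: Plain rectangular wooden board, 220 mm long (y), 100 mm high (z), 10 mm thick (x), about 0.2 kg, no tab; starts standing on its long edge in the leaning stack. Origin: centre of its lower edge face; z up the board, y along its length.
- gate (a joint): Angle (rad) of the steel retaining bar about its vertical hinge on the rack's +y end: 0 = standing straight out to the rack's front (-x), 1.57 = shut, lying along the rack in front of the bay (pointing to -y), against its limit. Starts 0.15 to 0.7. Stiff hinge, stays where it is left; under 1 N at the bar's end moves it.
- bar_end (a point): Top of the small upright pin (14 mm diameter, its top 43 mm above the bar's underside) at the free end of the retaining bar, 118 mm from the hinge. The bar is 12 mm wide, 125 mm long; its faces lie between 50 and 62 mm above the table, the pin's top at 91 mm.
- teapot: Glass teapot, 100 mm diameter, 107 mm high with knob, on the table to the right. Bystander. Origin: centre of its underside.
- pitcher: Glass pitcher, 84 mm diameter, 110 mm high, on the table to the left. Bystander. Origin: centre of its underside.
- tea_cup: Small glass cup, 66 mm diameter, 55 mm high, on the table in front of the rack's stack half. Bystander. Origin: centre of its underside.
- gaiwan: Lidded glass bowl, 90 mm diameter, 68 mm high, on the table in front of the rack's middle. Bystander. Origin: centre of its underside.
- tea_jar: Amber glass jar with a steel cap, 64 mm diameter, 90 mm high, on the table at the front right. Bystander. Origin: centre of its underside.
- gift_box: Cardboard gift box, 100 x 140 x 55 mm, on the table at the left. Bystander. Origin: centre of its underside.
There are look-alikes about, which are no part of the job. What is shaped like the tab_board but black is not meant.

How it is judged:
By the outcome, as a careful person would: the job done as asked, in the order asked, and still so for the second after the job is handed in, with the robot touching nothing.
It also fails if it takes over 64 s, if anything falls off the work surface, if the arm or the gripper's body presses on something with over 40 N, if the wrist force passes 120 N, or if a joint passes its speed limit or range.

## Working session

There is one attempt and no reset: what is moved stays moved. The work goes in short steps, Python scripts to look and compute and a tool call to move; the robot and the scene stay as the last step left them, time stands still between calls to the robot, and variables do not carry over. Pictures are saved under pics/ and viewed, on a budget of 10 in all, crops included, one or two more only if the job needs it, and the job is handed in when it is done.

Besides the shell and the picture viewer there is one more tool, called after ">>>" as name(argument=value, ...) on one line, values as JSON. jog_arm: Moves the arm, as the interface text tells. Shifts and turns lie within -1 to 1; 1 stands for 120 mm of shift or 180 degrees of turn. Its arguments: {"type":"object","properties":{"targets":{"type":"array","items":{"type":"array"}},"grip_force":{"type":"number"}},"required":["targets"]}

```bash
ls; mkdir -p pics
cat > h.py <<'E'
import numpy as np, cv2
from cell import sensors, eyes, ctrl
def look(cam): return eyes.read_camera(cam)
def w(p,c): 
    E=np.array(p['extrinsics']); return E[:3,:3]@np.array(c)+E[:3,3]
def save(p,n,crop=None,s=1):
    im=p['img'][:,:,::-1]
    if crop: x0,y0,x1,y1=crop; im=im[y0:y1,x0:x1]
    cv2.imwrite('pics/'+n,cv2.resize(im,None,fx=s,fy=s,interpolation=cv2.INTER_CUBIC))
def proj(p,P):
    E=np.array(p['extrinsics']); c=E[:3,:3].T@(np.array(P)-E[:3,3]); u=c[:2]/c[2]
    u=u*(1+p['k1']*(u@u)); K=np.array(p['camera_matrix']); return K[:2,:2]@u+K[:2,2]
def ray(p,px):
    K=np.array(p['camera_matrix']); d=(np.array(px)-K[:2,2])/[K[0,0],K[1,1]]; u=d.copy()
    for _ in range(20): u=d/(1+p['k1']*(u@u))
    E=np.array(p['extrinsics']); v=E[:3,:3]@np.array([u[0],u[1],1.]); return E[:3,3],v/np.linalg.norm(v)
def tri(*pp):
    A=np.zeros((3,3));b=np.zeros(3)
    for p,px in pp:
        o,v=ray(p,px);M=np.eye(3)-np.outer(v,v);A+=M;b+=M@o
    return np.linalg.solve(A,b)
def onz(p,px,z):
    o,v=ray(p,px); return o+v*(z-o[2])/v[2]
E
python3 - <<'E'
from h import *
for cam in ['scene','side']:
    p=look(cam); save(p,cam+'0.png')
    for n in ['rack','stop','hinge','tab','tab_board','bar_end','teapot','pitcher','tea_cup','gaiwan','tea_jar','gift_box']:
        print(cam,n,[(np.round(w(p,d['centre'])).astype(int).tolist(),np.round(proj(p,w(p,d['centre']))).astype(int).tolist(),round(d['p'],2)) for d in eyes.tip_of(n,p)[:3]])
print(sensors.get_obs())
E
```

```text
pics
scene rack [([610, 29, 0], [318, 250], 0.83)]
scene stop [([634, 271, 104], [408, 223], 0.78)]
scene hinge [([594, 284, 61], [408, 226], 0.68)]
scene tab [([613, -95, 134], [270, 215], 0.86), ([282, 161, 5], [353, 183], 0.84)]
scene tab_board [([376, 234, 3], [378, 198], 0.66)]
scene bar_end [([476, 268, 90], [395, 193], 0.72)]
scene teapot [([497, -466, -2], [157, 232], 0.66)]
scene pitcher [([566, 475, 4], [468, 231], 0.62)]
scene tea_cup [([462, -132, 1], [266, 219], 0.75), ([592, 289, 64], [410, 224], 0.42)]
scene gaiwan [([463, 11, -1], [311, 218], 0.84)]
scene tea_jar [([337, -381, 2], [195, 199], 0.69)]
scene gift_box [([389, 557, 0], [474, 197], 0.56)]
side rack []
side stop [([641, 270, 104], [247, 223], 0.95)]
side hinge [([597, 287, 64], [256, 239], 0.85)]
side tab [([278, 164, 5], [360, 262], 0.89), ([608, -93, 136], [311, 163], 0.65), ([463, -127, -1], [346, 197], 0.63)]
side tab_board [([378, 237, 7], [323, 266], 0.97)]
side bar_end [([480, 267, 89], [290, 243], 0.53)]
side teapot [([496, -461, 1], [370, 155], 0.95)]
side pitcher []
side tea_cup [([465, -128, 0], [
[... 194 characters left out ...]
 0.59)]
{'t': 1.3, 'joint_pos': array([ 1.01700736,  0.39840965,  0.04512702,  1.5365765 , -0.01870089,
        1.20692975, -0.05071695]), 'dq': array([-0.00020363, -0.00018278,  0.00045429,  0.00097732, -0.00061958,
       -0.0013718 ,  0.00036537]), 'joint_efforts': array([ 2.82413903e-04, -4.75018680e+01,  1.36288449e+00, -2.54518139e+01,
        1.13953929e-02,  9.77822347e-04, -1.61405470e-06]), 'tcp_pos': array([ 285.55610673, -583.95531367,  231.35148368]), 'orientation': array([5.11108111e-05, 9.74253507e-01, 2.25455321e-01, 1.54887822e-06]), 'force': array([ 0.05453396, -0.04650115, -0.68609668]), 'torque': array([-0.02579102, -0.06687576, -0.00306089]), 'width': 0.9977343796585282}
```

View images.

Run:
```python
import cv2,numpy as np
a=cv2.imread('pics/scene0.png')[150:300,130:500];b=cv2.imread('pics/side0.png')[110:310,190:450]
a=cv2.resize(a,None,fx=2.1,fy=2.1,interpolation=2);b=cv2.resize(b,None,fx=1.35,fy=1.35,interpolation=2)
o=np.zeros((a.shape[0]+b.shape[0],800,3),np.uint8);o[:a.shape[0],:a.shape[1]]=a;o[a.shape[0]:,:b.shape[1]]=b
cv2.imwrite('pics/v1.png',o);print(o.shape)
```

```text
(585, 800, 3)
```

View pics/v1.png

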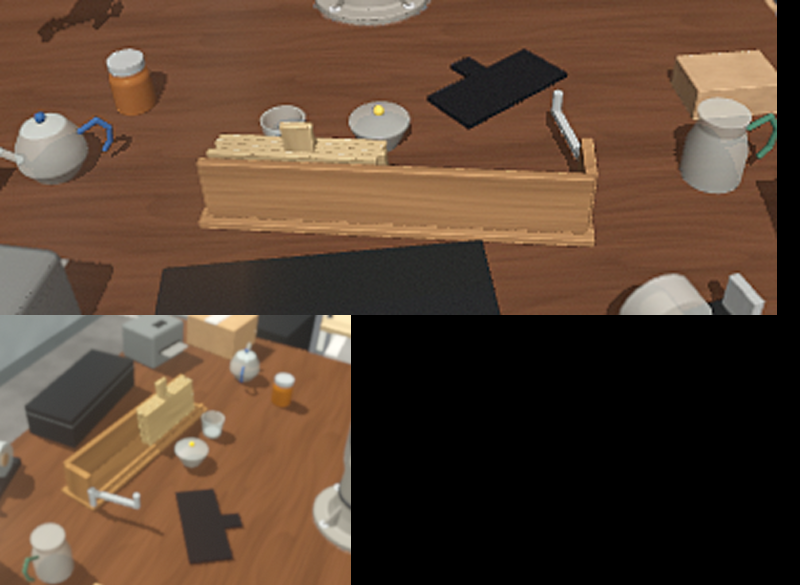

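Two things fit the tab_board shape. One is the pale wooden board in the rack, with its tab at scene (270,215). The other is a black board lying flat at scene (378,198), which the task rules out. I'll use the wooden one: its tab rises about 22 mm above the stack. I'm moving above it for a close look.

>>> jog_arm(targets=[[[0.17,0.25,0],0.02,1],[[0.34,0.5,0],0.04,1],[[0.51,0.75,0],0.06,1],[[0.68,1.0,0],0.08,1]])

```text
t: 1.7
tcp_pos: [367.8, -462.8, 231.5]
orientation: [0.0, 0.938, 0.347, 0.0]
force: [0.3, 0.2, 0.1]
width: 1.001
```

>>> jog_arm(targets=[[[0.17,0.25,0],0.02,1],[[0.34,0.5,0],0.04,1],[[0.51,0.75,0],0.06,1],[[0.68,1.0,0],0.08,1]])

```text
t: 2.1
tcp_pos: [449.5, -342.7, 231.6]
orientation: [0.0, 0.887, 0.462, 0.0]
force: [0.3, 0.0, 0.1]
width: 1.0
```

>>> jog_arm(targets=[[[0.17,0.25,0],0.02,1],[[0.34,0.5,0],0.04,1],[[0.51,0.75,0],0.06,1],[[0.68,1.0,0],0.08,1]])

```text
t: 2.5
tcp_pos: [531.1, -222.8, 231.6]
orientation: [0.0, 0.822, 0.569, 0.0]
force: [0.3, -0.0, 0.2]
width: 0.998
```

>>> jog_arm(targets=[[[0.17,0.25,0],0.02,1],[[0.34,0.5,0],0.04,1],[[0.51,0.75,0],0.06,1],[[0.68,1.0,0],0.08,1],[[0.68,1.0,0],0.08,1]])

```text
t: 3.0
tcp_pos: [614.5, -96.6, 231.5]
orientation: [-0.001, 0.742, 0.671, 0.003]
force: [0.2, 1.2, -0.6]
width: 1.001
```

Run:
```python
from h import *
p=look('wrist'); save(p,'w1.png')
print(np.round(p['extrinsics'],2))
for f in (eyes.tip_of,eyes.spot_in):
  for n in ['tab','tab_board','board_a','rack']:
    print(n,[(np.round(w(p,d['centre'])).astype(int).tolist(),np.round(proj(p,w(p,d['centre']))).astype(int).tolist(),round(d['p'],2)) for d in f(n,p)[:5]])
for c in ['scene','side']:
  q=look(c); print(c,[(np.round(w(q,d['centre'])).astype(int).tolist(),round(d['p'],2)) for d in eyes.tip_of('tab',q)[:3]])
o=sensors.get_obs();print(o['t'],o['tcp_pos'],o['orientation'],o['joint_pos'])
```

```text
[[ 9.9000e-01 -1.0000e-01 -2.0000e-02  6.2065e+02]
 [-1.0000e-01 -9.6000e-01 -2.5000e-01 -3.1650e+01]
 [ 0.0000e+00  2.5000e-01 -9.7000e-01  3.7446e+02]
 [ 0.0000e+00  0.0000e+00  0.0000e+00  1.0000e+00]]
tab [([610, -90, 137], [319, 190], 0.66)]
tab_board [([597, -87, 12], [309, 161], 0.61)]
board_a [([596, -95, 12], [309, 169], 0.95)]
rack [([602, 31, -2], [301, 48], 0.67)]
tab [([613, -75, 111], [321, 165], 0.91), ([357, 92, 11], [44, 5], 0.52)]
tab_board [([592, -31, 11], [298, 111], 0.66), ([358, 93, 9], [45, 4], 0.65)]
board_a [([616, -65, 111], [324, 152], 0.94), ([589, -71, 112], [291, 162], 0.91), ([600, -79, 108], [305, 170], 0.62)]
rack [([590, -31, 11], [296, 111], 0.87)]
scene [([280, 162, 3], 0.86), ([615, -94, 130], 0.55)]
side [([277, 167, 6], 0.94), ([609, -89, 133], 0.79), ([478, 266, 89], 0.5)]
3.65 [ 611.86650914 -104.19899209  231.40418674] [7.47805762e-05 7.45266776e-01 6.66766396e-01 3.20504062e-05] [ 0.38873831  0.36439667 -0.3782467   1.60186858  0.14162083  1.2023163
 -0.12913838]
```

View pics/w1.png

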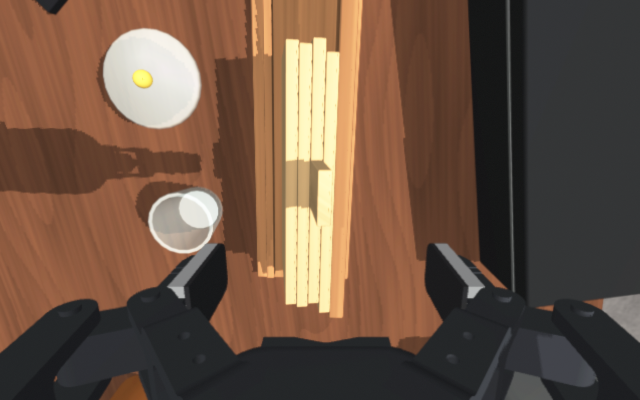

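The wrist view shows four board tops at columns of about 292, 305, 318 and 332. The tab is at (326,170–225), on one of the two rear boards. I'll enlarge that area and measure it.

Run:
```python
from h import *
p=look('wrist'); save(p,'w1c.png',(260,20,370,330),2.5)
p['img']
for px in [(319,171),(333,170)]: print('z155',px,onz(p,px,155).round(0))
for px in [(292,42),(305,42),(319,40),(333,54),(291,303),(303,304),(314,302),(325,311),(285,150),(351,0),(337,317)]: print(px,onz(p,px,111).round(0))
```

```text
z155 (319, 171) [610. -80. 155.]
z155 (333, 170) [619. -80. 155.]
(292, 42) [600.   9. 111.]
(305, 42) [609.   8. 111.]
(319, 40) [620.   8. 111.]
(333, 54) [629.  -2. 111.]
(291, 303) [ 569. -206.  111.]
(303, 304) [ 580. -208.  111.]
(314, 302) [ 590. -207.  111.]
(325, 311) [ 599. -217.  111.]
(285, 150) [583. -68. 111.]
(351, 0) [645.  32. 111.]
(337, 317) [ 609. -225.  111.]
```

View pics/w1c.png

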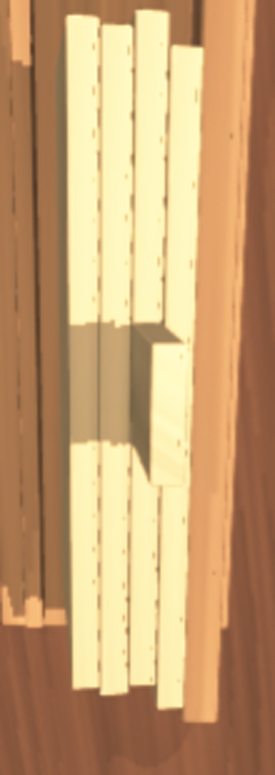

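Run:
```python
from h import *
p=look('wrist')
f=lambda c,z:onz(p,(c[0]/2.5+260,c[1]/2.5+20),z).round(1)[:2]
print('tabtop',[f(c,155) for c in [(152,343),(184,343),(152,485),(188,485)]])
print('ends',[f(c,111) for c in [(83,15),(117,25),(152,10),(187,46),(86,690),(115,692),(143,685),(170,709)]])
print('backboard',[f(c,104) for c in [(250,0),(201,0),(185,718),(217,718)]])
print('tabnet',[w(p,d['centre']).round(0) for d in eyes.tip_of('tab',p)])
```

```text
tabtop [array([612.3, -70.8]), array([620.8, -71.7]), array([ 607.7, -110.4]), array([ 617.7, -111.5])]
ends [array([602. ,  19.7]), array([611.5,  16. ]), array([622. ,  18.8]), array([631.1,   8.2]), array([ 573.1, -199. ]), array([ 583.3, -201. ]), array([ 593.6, -199.3]), array([ 602.2, -210.1])]
backboard [array([651.3,  19.8]), array([636.9,  21.4]), array([ 606.9, -219. ]), array([ 618.7, -220.4])]
tabnet [array([610., -89., 133.]), array([585., -91.,  12.]), array([573., -86.,  15.])]
```

>>> jog_arm(targets=[[[-0.008,0.11,-0.2],-0.007,1],[[-0.008,0.11,-0.45],-0.007,0.6],[[-0.008,0.11,-0.7],-0.007,0.2],[[-0.008,0.11,-0.88],-0.007,0.0],[[-0.008,0.11,-0.945],-0.007,0.0]], grip_force=20)

```text
t: 4.3
tcp_pos: [609.2, -90.6, 115.3]
orientation: [-0.002, 0.752, 0.659, -0.002]
force: [0.2, -0.0, 0.5]
width: 0.501
```

>>> jog_arm(targets=[[[0,0,0],0,-0.3],[[0,0,0],0,-0.5],[[0,0,0],0,-0.6]])

```text
t: 4.6
tcp_pos: [612.2, -90.8, 119.6]
orientation: [0.001, 0.752, 0.659, 0.001]
force: [0.7, -0.1, 0.4]
width: 0.202
```

Run:
```python
from h import *
p=look('wrist'); save(p,'w2.png')
o=sensors.get_obs();print(o['t'],o['tcp_pos'],o['force'],o['width'])
```

```text
4.65 [612.10909634 -90.78836273 119.49952812] [0.39356046 0.55460763 0.15079129] 0.20012415781466603
```

View pics/w2.png

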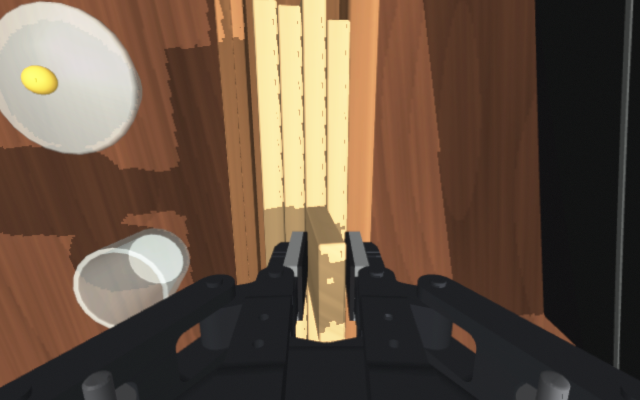

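The tab, at (320–345,245–340), sits between the pads, a few mm toward the rear pad. I'm closing.

>>> jog_arm(targets=[[[0,0,0],0,-0.7],[[0,0,0],0,-0.8],[[0,0,0],0,-1],[[0,0,0],0,-1],[[0,0,0],0,-1]], grip_force=20)

```text
t: 5.15
tcp_pos: [610.1, -90.6, 119.6]
orientation: [-0.001, 0.752, 0.659, -0.001]
force: [-3.7, 0.7, 7.0]
width: 0.158
```

>>> jog_arm(targets=[[[0.005,0.04,0],0,-1],[[0.01,0.08,0],0,-1],[[0.021,0.16,0],0,-1],[[0.032,0.24,0],0,-1],[[0.032,0.24,0],0,-1]])

```text
t: 5.65
tcp_pos: [611.0, -68.2, 119.6]
orientation: [0.001, 0.753, 0.658, -0.006]
force: [-9.2, -8.4, 12.2]
width: 0.121
```

Run:
```python
from h import *
p=look('wrist'); save(p,'w3.png')
o=sensors.get_obs();print(o['t'],o['tcp_pos'],o['force'],o['torque'],o['width'])
```

```text
5.7 [611.01608019 -68.20896407 119.61627279] [-10.09288145  -8.01622481  13.46147776] [-1.70038772  2.70850464  0.15939358] 0.12086100601038983
```

View pics/w3.png

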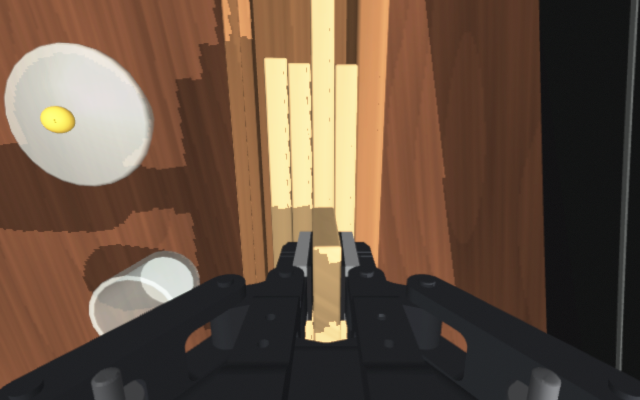

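The grip holds. Board 3 is sliding and its neighbours haven't moved. I'm relieving the sideways and downward load a little and carrying on.

>>> jog_arm(targets=[[[-0.005,0.1,0.017],0,-1],[[0.005,0.2,0.017],0,-1],[[0.02,0.3,0.017],0,-1],[[0.034,0.4,0.017],0,-1],[[0.047,0.5,0.017],0,-1]])

```text
t: 6.2
tcp_pos: [618.5, -3.5, 119.6]
orientation: [-0.0, 0.753, 0.658, -0.003]
force: [-6.6, -4.7, 2.9]
width: 0.115
```

Run:
```python
from h import *
o=sensors.get_obs();print(o['t'],o['tcp_pos'],o['force'],o['torque'],o['width'])
```

```text
6.2 [618.50652647  -3.51964375 119.62833621] [-6.55840354 -4.70836405  2.92009168] [-1.1321581   1.4296954  -0.02847476] 0.11537906693092449
```

>>> jog_arm(targets=[[[0.013,0.1,0],0,-1],[[0.026,0.2,0],0,-1],[[0.039,0.3,0],0,-1],[[0.052,0.4,0],0,-1],[[0.065,0.5,0],0,-1]])

```text
t: 6.7
tcp_pos: [626.9, 57.9, 119.5]
orientation: [-0.0, 0.753, 0.658, -0.002]
force: [-4.4, -3.2, 0.4]
width: 0.117
```

>>> jog_arm(targets=[[[0.013,0.1,0],0,-1],[[0.026,0.2,0],0,-1],[[0.039,0.3,0],0,-1],[[0.052,0.4,0],0,-1],[[0.052,0.4,0],0,-1]])

```text
t: 7.2
tcp_pos: [634.3, 110.6, 120.1]
orientation: [-0.001, 0.751, 0.66, 0.001]
force: [-3.3, 3.7, -0.3]
width: 0.111
```

Run:
```python
from h import *
p=look('wrist'); save(p,'w4.png')
print([(w(p,d['centre']).round(0),d['p']) for d in eyes.tip_of('stop',p)])
o=sensors.get_obs();print(o['t'],o['tcp_pos'],o['force'],o['torque'],o['width'])
```

```text
[]
7.3 [634.57158879 110.08139214 120.46693835] [-3.90651668  3.77881746 -1.05667763] [ 1.06449724  0.98540721 -0.37861285] 0.11448065142997459
```

View pics/w4.png

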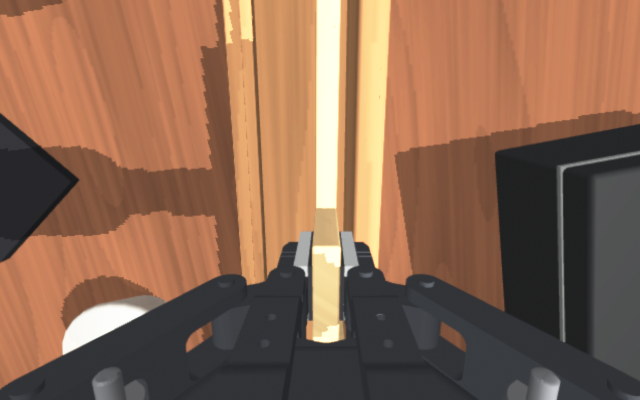

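>>> jog_arm(targets=[[[0.01,0.08,-0.015],0,-1],[[0.02,0.16,-0.015],0,-1],[[0.03,0.24,-0.015],0,-1],[[0.036,0.28,-0.015],0,-1],[[0.036,0.28,-0.015],0,-1]])

```text
t: 7.8
tcp_pos: [641.1, 141.0, 119.5]
orientation: [0.001, 0.752, 0.659, 0.003]
force: [2.6, 1.1, 2.1]
width: 0.116
```

>>> jog_arm(targets=[[[0.005,0.04,0],0,-1],[[0.008,0.06,0],0,-1],[[0.011,0.08,0],0,-1],[[0.011,0.08,0],0,-1]])

```text
t: 8.2
tcp_pos: [641.9, 147.8, 119.5]
orientation: [0.002, 0.753, 0.658, 0.001]
force: [-0.4, -3.2, 5.8]
width: 0.116
```

Run:
```python
from h import *
o=sensors.get_obs();print(o['t'],o['tcp_pos'],o['force'],o['torque'],o['width'])
for c in ['scene','side']:
  q=look(c); 
  for n in ['stop','tab','tab_board','hinge','bar_end']: print(c,n,[(np.round(w(q,d['centre'])).astype(int).tolist(),round(d['p'],2)) for d in eyes.tip_of(n,q)[:3]])
```

```text
8.2 [641.88655005 147.7650737  119.46690067] [-0.40818445 -3.2477554   5.8236742 ] [-0.62791274  0.03602434 -0.02220431] 0.11639193004143583
scene stop [([638, 266, 103], 0.89), ([478, 267, 92], 0.23)]
scene tab [([642, 145, 135], 0.93), ([283, 161, 3], 0.7)]
scene tab_board [([376, 234, -2], 0.85)]
scene hinge [([595, 285, 64], 0.72), ([644, 146, 134], 0.6)]
scene bar_end []
side stop [([638, 268, 104], 0.74)]
side tab [([280, 162, 5], 0.94), ([641, 145, 139], 0.73)]
side tab_board [([643, 147, 11], 0.97), ([379, 237, 7], 0.78), ([495, -464, 0], 0.35)]
side hinge [([598, 285, 63], 0.71)]
side bar_end [([459, 14, 4], 0.67), ([477, 266, 89], 0.48)]
```

>>> jog_arm(targets=[[[0.002,0.017,0],0,-1],[[0.004,0.034,0],0,-1],[[0.006,0.05,0],0,-1],[[0.006,0.05,0],0,-1]])

```text
t: 9.2
tcp_pos: [642.7, 153.6, 119.5]
orientation: [0.002, 0.753, 0.658, 0.001]
force: [-0.4, -3.7, 6.2]
width: 0.113
```

>>> jog_arm(targets=[[[0.002,0.017,0],0,-1],[[0.004,0.034,0],0,-1],[[0.004,0.034,0],0,-1]])

```text
t: 9.5
tcp_pos: [643.2, 157.4, 119.5]
orientation: [0.002, 0.753, 0.658, 0.001]
force: [-0.9, -4.3, 5.4]
width: 0.118
```

>>> jog_arm(targets=[[[0.002,0.017,0],0,-1],[[0.004,0.034,0],0,-1],[[0.004,0.034,0],0,-1]])

```text
t: 9.8
tcp_pos: [643.3, 157.4, 119.5]
orientation: [0.003, 0.754, 0.657, -0.002]
force: [-2.4, -10.4, 9.3]
width: 0.113
```

Fy has jumped to −10 N, so the board is against the stop. The flat pads have stood it upright close to the backboard. Its original lean had the lower edge about 16 mm further forward, so I'll draw it forward at the same y, release it, and press the tab back until it leans.

>>> jog_arm(targets=[[[-0.03,0.004,0],0,-1],[[-0.06,0.008,0],0,-1],[[-0.09,0.012,0],0,-1],[[-0.13,0.017,0],0,-1],[[-0.13,0.017,0],0,-1]])

```text
t: 10.3
tcp_pos: [630.8, 159.1, 119.6]
orientation: [0.005, 0.754, 0.656, 0.001]
force: [4.9, -8.5, 2.7]
width: 0.118
```

Run:
```python
from h import *
o=sensors.get_obs();print(o['t'],o['tcp_pos'],o['force'],o['torque'],o['width'])
p=look('side');a=cv2.resize(p['img'][130:290,200:360,::-1],None,fx=3,fy=3,interpolation=2)
q=look('scene');b=cv2.resize(q['img'][170:290,210:440,::-1],None,fx=2.2,fy=2.2,interpolation=2)
im=np.zeros((480,800,3),np.uint8);im[:,:480]=a;b=b[:264,:];b=cv2.resize(b,(320,167));im[:167,480:]=b
cv2.imwrite('pics/v5.png',im)
```

```text
10.3 [630.78750488 159.14178128 119.57047857] [ 4.90332863 -8.45459101  2.71896526] [-2.00956478 -1.39370628 -0.58809265] 0.11813225286468154
```

View pics/v5.png

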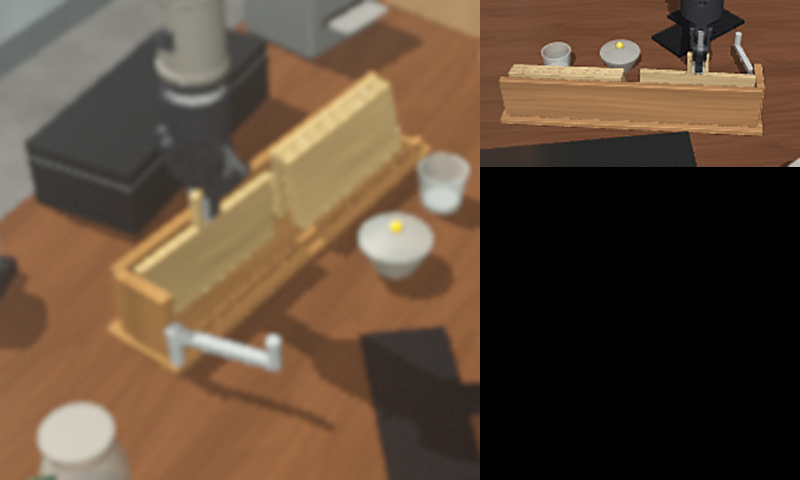

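>>> jog_arm(targets=[[[0,0,0],0,-0.6],[[0,0,0],0,-0.4],[[0,0,0],0,-0.4],[[0,0,0],0,-0.4]])

```text
t: 10.8
tcp_pos: [625.7, 166.6, 117.9]
orientation: [-0.0, 0.752, 0.659, 0.0]
force: [-0.3, -0.4, 0.2]
width: 0.301
```

>>> jog_arm(targets=[[[0.03,-0.004,0],0,-0.4],[[0.06,-0.008,0],0,-0.4],[[0.1,-0.013,0],0,-0.4],[[0.14,-0.018,0],0,-0.4],[[0.14,-0.018,0],0,-0.4]])

```text
t: 11.3
tcp_pos: [644.0, 162.9, 118.1]
orientation: [0.0, 0.753, 0.658, 0.0]
force: [0.6, -0.3, 0.7]
width: 0.301
```

Run:
```python
from h import *
o=sensors.get_obs();print(o['t'],o['tcp_pos'],o['force'],o['torque'],o['width'])
p=look('wrist'); save(p,'w6.png')
```

```text
11.3 [643.95984686 162.93768863 118.11816799] [ 0.59641374 -0.2547782   0.67345178] [0.00452447 0.06944395 0.01917596] 0.3007948362688382
```

View pics/w6.png

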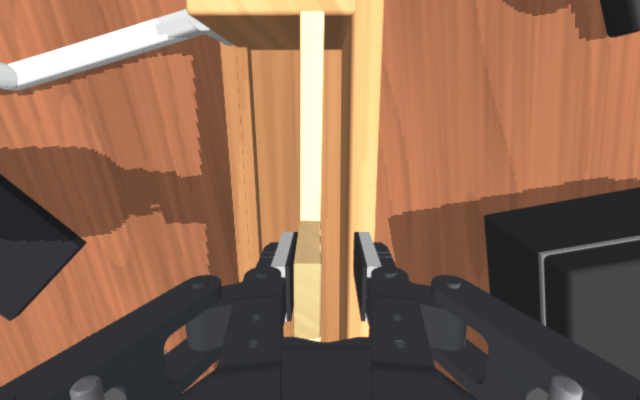

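The board stands upright with its end at the stop, at (312,12). The front finger at (290,265) is nearly touching the tab. I'll push back in stages.

>>> jog_arm(targets=[[[0.03,-0.004,0],0,-0.4],[[0.06,-0.008,0],0,-0.4],[[0.09,-0.012,0],0,-0.4],[[0.09,-0.012,0],0,-0.4]])

```text
t: 11.75
tcp_pos: [654.5, 161.6, 118.2]
orientation: [0.0, 0.753, 0.658, 0.0]
force: [0.0, 0.5, -0.9]
width: 0.298
```

>>> jog_arm(targets=[[[0.03,-0.004,0],0,-0.4],[[0.06,-0.008,0],0,-0.4],[[0.06,-0.008,0],0,-0.4]])

```text
t: 12.05
tcp_pos: [661.2, 160.9, 118.0]
orientation: [-0.0, 0.752, 0.659, -0.0]
force: [-1.3, 0.2, -0.0]
width: 0.298
```

Run:
```python
from h import *
o=sensors.get_obs();print(o['t'],o['tcp_pos'],o['force'],o['torque'],o['width'])
p=look('wrist'); save(p,'w7.png')
```

```text
12.05 [661.15981696 160.88142912 118.01234881] [-1.29261245  0.21445281 -0.03679087] [-0.01061494  0.22650176 -0.02018759] 0.29845148362208457
```

View pics/w7.png

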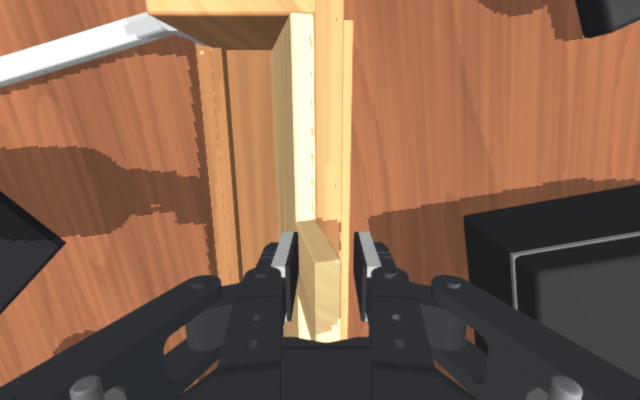

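The board now leans on the backboard, with its end at the stop at (303,13). I'm backing off upward and going to the gate. The bar is at about 0.28 rad with its pin near (478,267), so I'll come down on its +y side with the fingers shut.

>>> jog_arm(targets=[[[-0.04,0.005,0],0,-0.4],[[-0.04,0.005,0.1],0,-0.3],[[-0.04,0.005,0.3],0,-0.2],[[-0.04,0.005,0.6],0,-0.2],[[-0.04,0.005,0.7],0,-0.2]])

```text
t: 12.6
tcp_pos: [658.4, 162.5, 207.5]
orientation: [0.002, 0.752, 0.659, 0.004]
force: [0.3, 1.0, 0.4]
width: 0.395
```

>>> jog_arm(targets=[[[-0.2,0.15,0],0,-0.2],[[-0.4,0.29,0],0,-0.5],[[-0.6,0.44,0],0,-1],[[-0.76,0.56,0],0,-1],[[-0.76,0.56,0],0,-1]])

```text
t: 13.1
tcp_pos: [561.8, 232.5, 203.0]
orientation: [-0.001, 0.75, 0.661, 0.0]
force: [-0.6, 0.8, 1.9]
width: -0.003
```

>>> jog_arm(targets=[[[-0.2,0.15,0],0,-1],[[-0.4,0.29,0],0,-1],[[-0.6,0.44,0],0,-1],[[-0.76,0.58,0],0,-1],[[-0.76,0.58,0],0,-1]])

```text
t: 13.6
tcp_pos: [471.3, 301.3, 202.9]
orientation: [-0.001, 0.75, 0.661, 0.0]
force: [0.8, 0.2, 0.2]
width: -0.001
```

Run:
```python
from h import *
o=sensors.get_obs();print(o['t'],o['tcp_pos'],o['force'],o['width'])
for c in ['wrist','scene','side']:
  q=look(c)
  if c=='wrist': save(q,'w8.png')
  for n in ['tab','tab_board','stop','hinge','bar_end']: print(c,n,[(np.round(w(q,d['centre'])).astype(int).tolist(),round(d['p'],2)) for d in eyes.tip_of(n,q)[:3]])
```

```text
13.6 [471.25210599 301.33168825 202.85892566] [0.83794153 0.18290202 0.17856143] -0.0008062933230285123
wrist tab [([656, 156, 134], 0.89), ([272, 161, 4], 0.8)]
wrist tab_board [([369, 235, 6], 0.92), ([633, 160, 14], 0.59)]
wrist stop [([641, 268, 105], 0.75)]
wrist hinge []
wrist bar_end [([480, 265, 92], 0.56)]
scene tab [([661, 155, 131], 0.77), ([280, 160, 2], 0.73), ([593, 285, 62], 0.35)]
scene tab_board [([380, 232, 2], 0.75), ([609, 31, 1], 0.19)]
scene stop [([638, 266, 103], 0.9)]
scene hinge [([592, 287, 63], 0.73)]
scene bar_end [([659, 151, 132], 0.69), ([478, 268, 93], 0.52)]
side tab [([655, 151, 136], 0.74), ([276, 163, 3], 0.68)]
side tab_board [([628, 158, 13], 0.84), ([378, 236, 4], 0.69), ([651, 151, 133], 0.33)]
side stop [([639, 270, 107], 0.93)]
side hinge [([599, 286, 64], 0.64)]
side bar_end [([475, 269, 91], 0.53)]
```

View pics/w8.png

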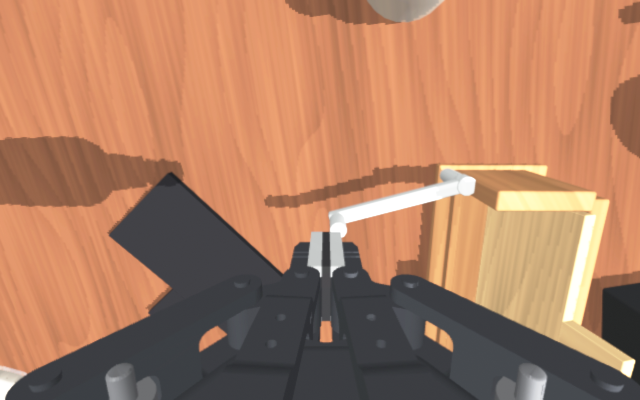

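Run:
```python
import numpy as np
H=np.array([595,285.5]);a=np.array([-.9915,.13]);b=np.array([-.13,-.9915]);prev=np.array([471.3,301.3])
for th in np.arange(.3,1.66,.15):
    C=H+118*(np.cos(th)*a+np.sin(th)*b)-19*(-np.sin(th)*a+np.cos(th)*b)
    print(round(th,2),C.round(0),((C-prev)/120).round(3)); prev=C
```

```text
0.3 [475. 284.] [ 0.035 -0.142]
0.45 [477. 266.] [ 0.013 -0.149]
0.6 [481. 249.] [ 0.035 -0.145]
0.75 [488. 232.] [ 0.056 -0.138]
0.9 [497. 217.] [ 0.076 -0.128]
1.05 [508. 203.] [ 0.094 -0.116]
1.2 [522. 191.] [ 0.111 -0.1  ]
1.35 [537. 181.] [ 0.124 -0.083]
1.5 [553. 174.] [ 0.135 -0.063]
1.65 [570. 169.] [ 0.143 -0.042]
```

>>> jog_arm(targets=[[[0,0.0,-0.3],0,-1],[[0,0.0,-0.6],0,-1],[[0,0.0,-0.9],0,-1],[[0,0.0,-0.96],0,-1],[[0,0,-0.96],0,-1]])

```text
t: 15.0
tcp_pos: [473.2, 297.9, 86.2]
orientation: [-0.0, 0.752, 0.659, -0.001]
force: [0.8, 0.1, 0.1]
width: 0.001
```

>>> jog_arm(targets=[[[0,0,-0.07],0,-1],[[0,0,-0.13],0,-1],[[0,0,-0.13],0,-1]])

```text
t: 15.3
tcp_pos: [473.9, 298.2, 71.4]
orientation: [0.0, 0.752, 0.659, 0.0]
force: [-0.9, -0.4, 0.6]
width: 0.0
```

>>> jog_arm(targets=[[[0.008,-0.12,0],0,-1],[[0.025,-0.267,0],0,-1],[[0.058,-0.408,0],0,-1],[[0.117,-0.55,0],0,-1],[[0.19,-0.675,0],0,-1]])

```text
t: 15.8
tcp_pos: [497.7, 216.2, 72.2]
orientation: [0.0, 0.753, 0.659, 0.001]
force: [1.7, 2.8, -1.2]
width: -0.005
```

>>> jog_arm(targets=[[[0.094,-0.116,0],0,-1],[[0.205,-0.216,0],0,-1],[[0.329,-0.3,0],0,-1],[[0.4,-0.335,0],0,-1],[[0.4,-0.335,0],0,-1]])

```text
t: 16.3
tcp_pos: [546.2, 175.7, 71.5]
orientation: [0.0, 0.753, 0.658, 0.0]
force: [0.1, -0.4, -0.1]
width: -0.002
```

Run:
```python
from h import *
o=sensors.get_obs();print(o['t'],o['tcp_pos'],o['force'],o['width'])
for c in ['wrist','scene','side']:
  q=look(c)
  if c=='wrist': save(q,'w9.png')
  for n in ['bar_end']: print(c,n,[(np.round(w(q,d['centre'])).astype(int).tolist(),round(d['p'],2)) for d in eyes.tip_of(n,q)[:3]])
```

```text
16.3 [546.17100345 175.65227544  71.50363062] [ 0.12399413 -0.42952529 -0.10916826] -0.0015179389844834717
wrist bar_end [([569, 166, 91], 0.86)]
scene bar_end [([569, 170, 91], 0.61)]
side bar_end [([569, 167, 92], 0.66)]
```

View pics/w9.png

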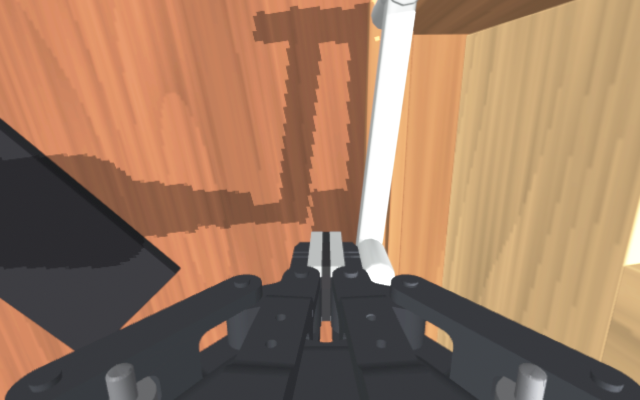

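The bar is nearly shut, with its pin at (375,260), about (569,168) in world coordinates. It needs roughly 12 mm more in rack +x, so I'll push on until the force shows it has met its limit.

>>> jog_arm(targets=[[[0.04,-0.015,0],0,-1],[[0.08,-0.025,0],0,-1],[[0.12,-0.035,0],0,-1],[[0.12,-0.035,0],0,-1]])

```text
t: 17.0
tcp_pos: [558.4, 173.3, 71.2]
orientation: [-0.001, 0.752, 0.659, -0.001]
force: [-2.8, 0.5, 1.7]
width: 0.005
```

>>> jog_arm(targets=[[[0.02,-0.002,0],0,-1],[[0.035,-0.004,0],0,-1],[[0.035,-0.004,0],0,-1],[[0.035,-0.004,0],0,-1]])

```text
t: 17.4
tcp_pos: [558.8, 173.1, 71.0]
orientation: [-0.002, 0.752, 0.659, -0.004]
force: [-11.0, 1.2, 7.2]
width: 0.002
```

Run:
```python
from h import *
o=sensors.get_obs();print(o['t'],o['tcp_pos'],o['force'],o['width'])
for c in ['wrist','scene','side']:
  q=look(c)
  for n in ['bar_end']: print(c,n,[(np.round(w(q,d['centre'])).astype(int).tolist(),round(d['p'],2)) for d in eyes.tip_of(n,q)[:3]])
```

```text
17.4 [558.79773227 173.06757672  70.95982592] [-10.98232694   1.22226386   7.16665602] 0.001518930489132945
wrist bar_end [([579, 164, 92], 0.74)]
scene bar_end [([579, 165, 90], 0.57), ([569, 475, 4], 0.5)]
side bar_end [([579, 166, 91], 0.66)]
```

It's at the limit: 11 N with no further motion, and the pin is at (579,165). I'll back straight off, rise and check everything.

>>> jog_arm(targets=[[[-0.1,0.013,0],0,-1],[[-0.25,0.03,0],0,-1],[[-0.35,0.04,0.1],0,-1],[[-0.4,0.04,0.45],0,-1],[[-0.4,0.04,0.8],0,-1]])

```text
t: 18.2
tcp_pos: [514.1, 176.6, 167.7]
orientation: [0.0, 0.752, 0.659, -0.001]
force: [1.4, 0.4, -0.4]
width: 0.001
```

>>> jog_arm(targets=[[[0,0,0.3],0,-1],[[0,0,0.6],0,-1],[[-0.2,-0.3,0.8],0,-1],[[-0.4,-0.6,0.9],0,-1],[[-0.4,-0.6,0.9],0,-1]])

```text
t: 18.7
tcp_pos: [467.1, 99.7, 277.5]
orientation: [0.003, 0.755, 0.656, 0.0]
force: [0.4, -0.1, -0.1]
width: -0.0
```

Run:
```python
from h import *
ims=[]
for c in ['wrist','scene','side']:
  q=look(c); ims.append(q['img'][:,:,::-1])
  for n in ['bar_end','hinge','tab','tab_board','board_a','stop','teapot','pitcher','tea_cup','gaiwan','tea_jar','gift_box']: print(c,n,[(np.round(w(q,d['centre'])).astype(int).tolist(),round(d['p'],2)) for d in eyes.tip_of(n,q)[:3]])
a=cv2.resize(ims[0],(480,300));b=cv2.resize(ims[2][130:290,200:360],(300,300),interpolation=2);d=cv2.resize(ims[1][170:290,210:450],(560,280),interpolation=2)
im=np.zeros((580,780,3),np.uint8);im[:300,:480]=a;im[:300,480:]=b;im[300:,:560]=d
cv2.imwrite('pics/v10.png',im); o=sensors.get_obs();print(o['t'],o['tcp_pos'],o['force'])
```

```text
wrist bar_end [([580, 165, 90], 0.76)]
wrist hinge []
wrist tab [([271, 163, 5], 0.94), ([659, 154, 132], 0.62)]
wrist tab_board [([367, 236, 5], 0.85), ([630, 159, 15], 0.79)]
wrist board_a [([572, -87, 14], 0.86)]
wrist stop [([578, 165, 92], 0.38)]
wrist teapot [([462, 7, 0], 0.33)]
wrist pitcher []
wrist tea_cup [([655, 157, 135], 0.58)]
wrist gaiwan [([461, 10, 3], 0.75)]
wrist tea_jar []
wrist gift_box [([603, 33, 0], 0.41)]
scene bar_end [([592, 287, 62], 0.75), ([577, 171, 93], 0.5)]
scene hinge [([593, 287, 64], 0.85)]
scene tab [([280, 161, 5], 0.81), ([658, 152, 131], 0.64)]
scene tab_board [([379, 234, 2], 0.61)]
scene board_a []
scene stop [([636, 267, 106], 0.76)]
scene teapot [([500, -463, -1], 0.86)]
scene pitcher [([566, 473, 3], 0.59)]
scene tea_cup [([463, -133, 1], 0.89)]
scene gaiwan [([461, 12, 1], 0.57)]
scene tea_jar [([336, -385, -1], 0.61)]
scene gift_box [([388, 557, 2], 0.69), ([581, 170, 90], 0.51), ([637, 268, 105], 0.3)]
side bar_end [([569, 473, 5], 0.68), ([579, 166, 93], 0.57)]
side hinge [([596, 286, 65], 0.82)]
side tab [([275, 164, 4], 0.85)]
side tab_board [([379, 234, 8], 0.9), ([629, 156, 16], 0.83)]
side board_a [([573, -88, 15], 0.91), ([614, -97, 16], 0.71)]
side stop [([337, -384, 3], 0.74), ([578, 164, 88], 0.54)]
side teapot [([496, -464, 0], 0.63), ([614, -96, 16], 0.2)]
side pitcher [([569, 476, 5], 0.69)]
side tea_cup [([464, -130, 1], 0.56)]
side gaiwan [([456, 15, 5], 0.72)]
side tea_jar [([340, -385, 1], 0.66)]
side gift_box [([391, 558, -4], 0.68)]
20.65 [467.26873495 105.21652609 275.39515012] [ 1.33533788 -0.19016567  0.43833207]
```

View pics/v10.png

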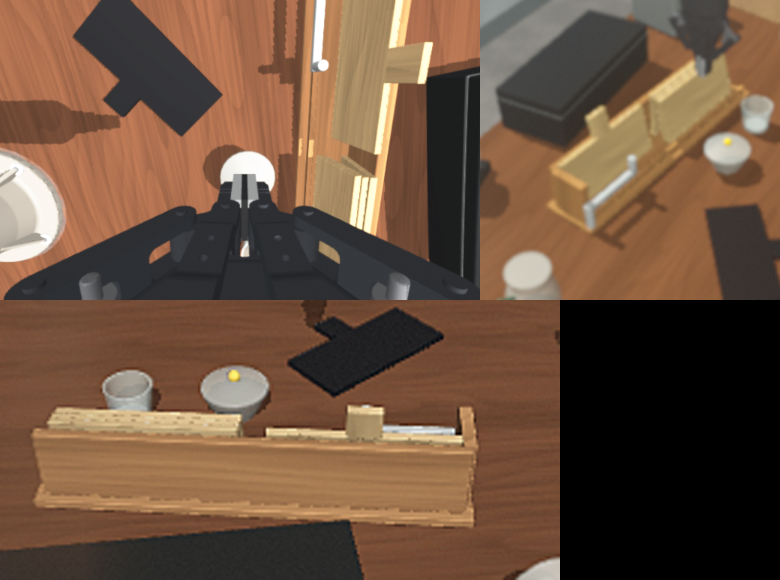

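```bash
python3 -c "
from cell import ctrl
print(ctrl.hand_in())"
```

```text
the job is handed in; nothing more can be done
None
```

The job is done and handed in at about 21 s of the 64 s allowed; no verdict was reported.

**What I did**
- I gripped the tab of the wooden board, third from the front in the stack, and slid it along the ledge until the force showed it had met the end stop.
- The flat pads had stood the board upright close to the backboard. I drew its lower edge forward about 16 mm, released it, and pressed the tab back until it leaned on the backboard.
- I then pushed the retaining bar's pin round with the fingers shut, until it would move no further at 11 N, and backed the arm away.

**Last checks**
- **Board:** the tab is about 110 mm from the stop, which matches half the board's length, and the wrist picture shows the end flush. That fits within the few mm my measurements are good to.
- **Gate:** it measures about 1.57 rad, fully shut.
- **Other three boards:** they still lean in the stack. I did not measure small shifts, and gripping pressed on them with about 10 N at first.
- **Glassware and gift box:** all were found within measuring error of where they started.

**What went less well**
- Midway through the slide the gripper briefly carried about 1 N of the board's roughly 2 N weight. I lowered it 2 mm at once, so I believe the board never left the ledge.
- The networks often reported the black look-alike, and sometimes other objects, under the wanted names. I sorted these out by position.
- I viewed 12 pictures against a budget of 10.

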